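# Push the rubbing stones home in their rack and latch them

### The arm

A 6-joint arm with a two-finger parallel gripper is mounted at the origin on a cart in front of the work surface, level with it; the furniture and walls round the work are solid. World frame = base frame: x ahead of the robot, y to its left, z up, the work surface at z = 0. Lengths are in m, angles in rad, forces in N, time in s.
With the tool pointing down it reaches from about 0.25 to 0.8 m from the base axis. Payload 8.5 kg.
Tool frame: the origin (TCP) lies midway between the tips of the shut fingers; the grasp point (between the pads) lies 19 mm behind it (robot.hold_point_z is the z of the grasp point in the tool frame, in m); z points along the fingers, y is the direction in which the jaws open and shut (so a half turn about z gives the same grasp; the last joint's range is limited). The gripper opens to 85 mm and grips with 20 to 120 N. Pads are 22 mm wide; open, the fingers measure 114 mm over their backs; the gripper's body (76 mm by 85 mm) begins 54 mm behind the grasp point. The pads swing forward as they close: fully open they stand 13 mm farther back than shut.
Start: joints at [1.142, 0.238, -0.013, 1.319, 0, 1.571], TCP at [0.218, 0.477, 0.231] pointing down, gripper open.
Joint ranges: [-2.66, 2.66], [-1.03, 1.9], [-1.14, 1.46], [-1.82, 2.27], [-1.45, 1.34], [-3.14, 3.14]. Speed limits (rad/s): [2.22, 2.22, 2.79, 3.14, 3.14, 3.14].

### API

Orientations are given as a unit quaternion [w, x, y, z].
In Python, from workcell import status, get_image, workorder, robot gives the robot as it stands.
- The arm moves only by the tool arm_command, never from a script. Its argument "increments" is a list of rows, each a list of 7 numbers: the shift along the tool's x, y, z in m, then the turn, a rotation vector about the tool's x, y, z in rad, then the opening, from 0 (shut) to 1 (fully open). A call has 1 to 8 rows; each row shifts and turns the commanded pose from where the row before left it, along the tool's axes as they then stand; what a row does not reach is not made up. A row lasts 1/10 s, in which the tool goes at most 50 mm and 8.59 degrees, less where a joint would pass 70% of its speed; a pose out of reach is approached as far as the arm can. A call with a gripper value outside its range is refused whole. The fingers move at their own pace and stop on an object; "squeeze" is the grip in N (left out, the last holds). Time passes only in rows, so rows that do not move let the fingers close. It gives the time, the measured TCP pose, the force and the opening at its end, in the units of the state.
- status.get_obs(): the state, without advancing time (a new reading comes with each control period).
- get_image(name): name is "side" or "top" or "wrist"; returns a dict with "frame" (400x640x3 uint8, blue, green, red), "depth" (400x640 float32, m along the optical axis (not along the pixel's ray), 0 where there is no reading), "fx", "fy", "cx", "cy" (pixels), "dist_coeffs" ([k1, k2, p1, p2, k3] as OpenCV has them; the pictures are not rectified), "origin" and "rotation" of the camera in the world. Camera axes: x right, y down, z forward; pixel columns grow to the right and rows downward; lengths in m; the calibration is good to about 2 mm. A picture is of the moment at which its call begins.
- workorder.hand_in(): hands the job in, once; it reports no verdict.
The state is a dict: "time_s": time; "joint_positions": joint angles; "joint_vel": joint speeds; "joint_efforts": joint torques, N m; "ee_pos": TCP position; "tcp_rot": TCP orientation; "force": force on the tool from outside, world axes, zero at the start; "wrist_torque": the same for the moment, N m; "grip_width": finger opening in m.
Only numpy, scipy, OpenCV 4.12 (cv2) and the standard library are available. Lean on these libraries where they do the work, as an engineer would, in place of code of your own. Each camera call takes 0.05 s, during which the arm holds its last target. There are 200 camera calls.

### The job

With the fingertips, push the row of four reddish rubbing stones along the rack, all together as one row, until it sits fully home against the end stop. Then swing the pale wooden turn-button all the way across the channel behind the last stone, so that the row cannot slide back. Do not lift, tip or pull apart the stones, and leave the other things on the bench where they are.

Things in the scene. Friction and masses are not known exactly. Their poses are not given: they have to be found in the camera images.
- rack: Fixed rack: board 380 x 116 x 8 mm with wooden fences (18 mm wide, tops 22 mm above the bench) centred on y = -49 and +49 mm, a dark end stop at one end, the other end open. The channel is 80 mm wide, its floor 8 mm above the bench. Origin: centre of the underside. +x: along the channel to the stop (roughly the robot's right to left), z up. Stop face at x = +170, open end at x = -190 mm.
- stop_face (a point): Foot of the end stop's face on the channel floor, on the channel's centre line (rack x = 170 mm, y = 0, z = 8 mm). The stop is 34 mm tall above the floor and 20 mm thick.
- button_pivot (a point): Pivot axis of the turn-button, on top of the fence at rack y = -49 mm (the fence farther from the robot), at the height of the bar's underside, 23 mm above the bench; rack x = -34 mm.
- button_end (a point): Free end of the turn-button, a pale wooden bar 16 mm wide and 20 mm tall (23 to 43 mm above the bench): middle of its end face, 62 mm from the pivot.
- turn_button (a joint): Turn-button angle (rad) about its vertical pivot. 0: along its fence, pointing to the open end (rack -x); negative: splayed outward from the channel (starts -0.9 to -0.2, limit -1.0); 1.571, its limit: square across the channel, pointing to rack +y, front edge 4 mm behind the last stone of a row fully home. Stiff (0.06 N m, 1.5 N at 40 mm); stays where left.
- stone_0: Leading stone of the row, nearest the end stop. Loose reddish rubbing stone, 48 mm along the channel (its x), 75 mm across (y), 30 mm tall, about 0.22 kg; origin at the centre of its underside, on the channel floor. The four stones start touching, the row 50 to 110 mm short of the stop; fully home this one's origin is at rack x = 146 mm.
- stone_1: Second stone. Loose reddish rubbing stone, 48 mm along the channel (its x), 75 mm across (y), 30 mm tall, about 0.22 kg; origin at the centre of its underside, on the channel floor. The four stones start touching, the row 50 to 110 mm short of the stop; fully home this one's origin is at rack x = 98 mm.
- stone_2: Third stone. Loose reddish rubbing stone, 48 mm along the channel (its x), 75 mm across (y), 30 mm tall, about 0.22 kg; origin at the centre of its underside, on the channel floor. The four stones start touching, the row 50 to 110 mm short of the stop; fully home this one's origin is at rack x = 50 mm.
- stone_3: Last stone of the row, the one to push on. Loose reddish rubbing stone, 48 mm along the channel (its x), 75 mm across (y), 30 mm tall, about 0.22 kg; origin at the centre of its underside, on the channel floor. The four stones start touching, the row 50 to 110 mm short of the stop; fully home this one's origin is at rack x = 2 mm.
- whetstone: Dark grey whetstone 50 x 150 x 24 mm, loose on the bench beside the rack; origin at the centre of its underside. Leave it alone.
- star_knob: Black star knob 19 x 21 x 16 mm, loose on the bench beside the rack; origin at the centre of its underside. Leave it alone.
- rubber: White rubber eraser 23 x 42 x 13 mm, loose on the bench beside the rack; origin at the centre of its underside. Leave it alone.
- offcut_1: Broken sandstone offcut 30 x 58 x 38 mm, loose on the bench beside the rack; origin at the centre of its underside. Leave it alone.
Not all that is in view belongs to the job. What is shaped like the stone_0 but yellow is not meant.

How it is judged:
On the way, in this order (a step that is already met when the one before it is completed fails the run):
1. the whole row is home against the end stop while the turn-button is still open (x of stone_0 in the frame of rack above 0.143 m and x of stone_3 in the frame of rack above -0.003 m and value of joint turn_button below 0.5 rad), for 0.2 s.
2. the turn-button is swung across behind the last stone (value of joint turn_button above 1.4 rad), for 0.2 s.
At the end, for the whole second after the job is handed in: All four stones lie flat and at rest on the channel floor, the leading and the last stone both within 3 mm of fully home against the end stop, and the turn-button stands across the channel behind them (within 0.17 rad of square) (x of stone_0 in the frame of rack above 0.143 m and x of stone_3 in the frame of rack above -0.003 m and value of joint turn_button above 1.4 rad and z of each of stone_0, stone_1, stone_2, stone_3 in the frame of rack below 0.012 m and angle between each of stone_0, stone_1, stone_2, stone_3's own z axis and vertical below 0.1 rad and linear speed of each of stone_0, stone_1, stone_2, stone_3 below 0.01 m/s); the robot touches nothing.
It fails at once if a stone is lifted off the channel floor or tipped (z of any of stone_0, stone_1, stone_2, stone_3 in the frame of rack above 0.016 m or angle between any of stone_0, stone_1, stone_2, stone_3's own z axis and vertical above 0.25 rad).
It fails at once if the row is pulled apart: more than 10 mm between neighbouring stones (distance between stone_0 and stone_1 above 0.058 m or distance between stone_1 and stone_2 above 0.058 m or distance between stone_2 and stone_3 above 0.058 m).
It fails at once if a bystander is disturbed (moved more than 15 mm) (distance of any of whetstone, star_knob, rubber, offcut_1 from where it was at the start of the episode above 0.015 m).
It also fails if it takes over 42 s, if anything falls off the work surface, if the arm or the gripper's body presses on something with over 40 N, if the wrist force passes 120 N, or if a joint passes its speed limit or range.

## Working session

There is one attempt and no reset: what is moved stays moved. The work goes in short steps, Python scripts to look and compute and a tool call to move; the robot and the scene stay as the last step left them, time stands still between calls to the robot, and variables do not carry over. Pictures are saved under pics/ and viewed, about 8 in all and at most 12, crops included, and the job is handed in when it is done.

Besides the shell and the picture viewer there is one more tool, called after "Call:" in YAML: its name, and indented under it one key for each argument. arm_command: Moves the arm, as the interface text tells. Its arguments: {"type":"object","properties":{"increments":{"type":"array","items":{"type":"array","items":{"type":"number"}}},"squeeze":{"type":"number"}},"required":["increments"]}

```bash
mkdir -p pics; ls; cat > h.py <<'E'
import numpy as np, cv2
from workcell import status, get_image, workorder, robot
def world(im,u,v,z=None):
    K=np.array([[im['fx'],0,im['cx']],[0,im['fy'],im['cy']],[0,0,1.]])
    p=cv2.undistortPoints(np.array([[[u,v]]],float),K,np.array(im['dist_coeffs'],float))[0,0]
    R=np.array(im['rotation'],float); 
    if R.shape!=(3,3):
        from scipy.spatial.transform import Rotation as T
        R=T.from_quat(np.roll(R,-1)).as_matrix()
    o=np.array(im['origin']); r=R@np.array([p[0],p[1],1.])
    if z is None: return o+r*im['depth'][int(round(v)),int(round(u))]
    return o+r*(z-o[2])/r[2]
def pix(im,P):
    K=np.array([[im['fx'],0,im['cx']],[0,im['fy'],im['cy']],[0,0,1.]])
    R=np.array(im['rotation'],float); c=R.T@(np.array(P)-np.array(im['origin']))
    return cv2.projectPoints(c.reshape(1,1,3),np.zeros(3),np.zeros(3),K,np.array(im['dist_coeffs'],float))[0].ravel()
E
python3 - <<'E'
from h import *
import pickle
s=status.get_obs(); print(s)
for n in('top','side'):
    im=get_image(n); pickle.dump(im,open(n+'.pkl','wb')); cv2.imwrite(f'pics/{n}0.png',im['frame']); print(n,im['origin'],im['rotation'],im['fx'])
E
```

```text
pics
{'time_s': 0.0, 'joint_positions': array([ 1.14200485e+00,  2.38783185e-01, -1.42542355e-02,  1.31915823e+00,
        4.80673550e-05,  1.57081765e+00]), 'joint_vel': array([-0.00020492,  0.00018006, -0.00086856, -0.00017122,  0.000718  ,
        0.00014719]), 'joint_efforts': array([ 6.89773278e-04, -5.38773751e+01,  3.46436548e+01,  1.84847944e-02,
        6.23813185e-05, -4.39988952e-07]), 'ee_pos': array([0.21810173, 0.47711602, 0.23067635]), 'tcp_rot': array([-1.72333822e-04,  2.12767424e-01,  9.77102622e-01, -6.78530076e-04]), 'force': array([-0.55388724,  0.55733744, -0.12265042]), 'wrist_torque': array([-0.02071732, -0.0252522 , -0.03389822]), 'grip_width': 0.08533036092046949}
top [0.49754981 0.07330431 0.90823123] [-0.03649243  0.71440876 -0.69660243  0.05507711] 393.1076067829298
side [ 0.48526343 -0.61558343  0.57951438] [-0.4405841   0.89210132 -0.09304716  0.03719032] 419.9426210700462
```

```bash
python3 - <<'E'
s=open('h.py').read()
s=s.replace("    R=np.array(im['rotation'],float); c=R.T","    from scipy.spatial.transform import Rotation as T\n    R=T.from_quat(np.roll(im['rotation'],-1)).as_matrix(); c=R.T")
open('h.py','w').write(s)
E
```

```text
(no output)
```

View pics/top0.png

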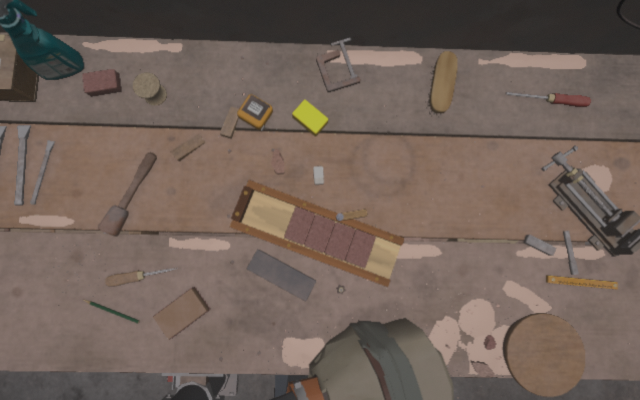

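View pics/side0.png

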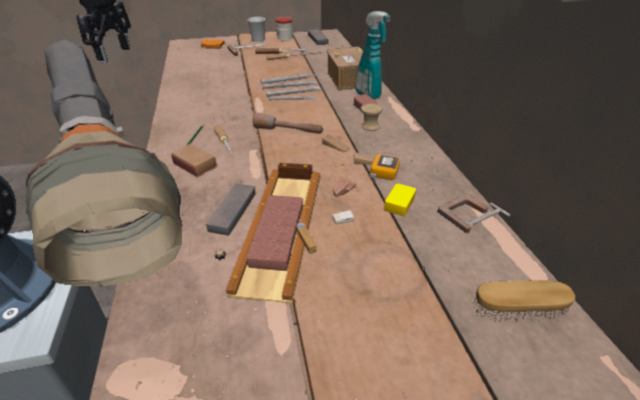

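The top view shows the rack with its dark stop at (243,204), four reddish stones from (300,222) to (358,248), and the turn-button with its pivot near (340,215) and its end near (367,212). The yellow block at (310,117) is the decoy. I'll enlarge this area.

```bash
python3 - <<'E'
from h import *
import pickle
im=pickle.load(open('top.pkl','rb'))
cv2.imwrite('pics/crop1.png',cv2.resize(im['frame'][175:300,225:415],None,fx=4.2,fy=4.2,interpolation=cv2.INTER_CUBIC))
for p in[(243,204),(328,237),(260,215),(375,260),(310,117),(320,176),(282,275)]:print(p,world(im,*p).round(4))
E
```

```text
(243, 204) [0.5978 0.2147 0.04  ]
(328, 237) [0.5298 0.0247 0.0363]
(260, 215) [0.577  0.1797 0.0103]
(375, 260) [0.4975 0.0733 0.9082]
(310, 117) [0.8063 0.0716 0.0286]
(320, 176) [0.6713 0.0447 0.0109]
(282, 275) [0.4442 0.124  0.0248]
```

View pics/crop1.png

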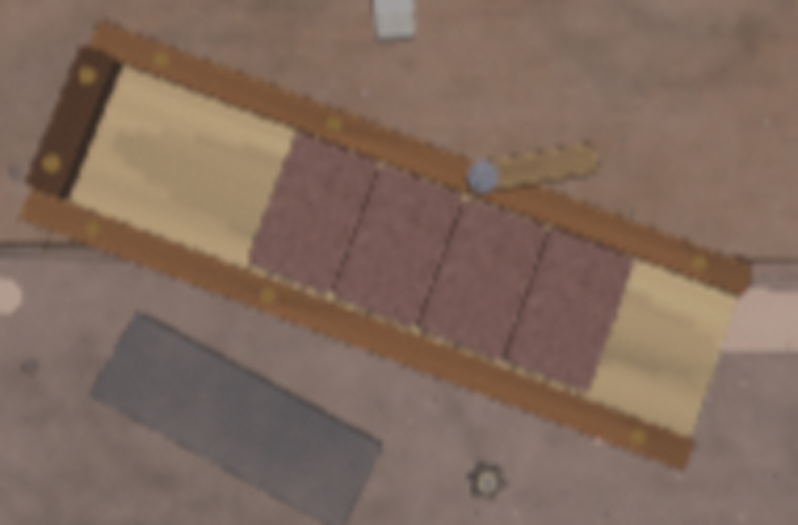

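```bash
cat >> h.py <<'E'
def crop(im,x,y,z): return world(im,225+(x+.5)/4.2-.5,175+(y+.5)/4.2-.5,z)
E
python3 - <<'E'
from h import *
import pickle
from scipy.spatial.transform import Rotation as T
im=pickle.load(open('top.pkl','rb'))
W=np.array([crop(im,x,y,.022) for x,y in[(103,20),(22,217),(752,264),(686,468)]])
Rk=np.array([[.19,-.058],[.19,.058],[-.19,-.058],[-.19,.058]])
a=W[:,:2]; ac=a.mean(0); U,S,V=np.linalg.svd(Rk.T@(a-ac)); R=(V.T@np.diag([1,np.linalg.det(V.T@U.T)])@U.T)
th=np.arctan2(R[1,0],R[0,0]); print('c',ac,'th',th,np.degrees(th)); print('resid',(a-ac-Rk@R.T).round(4).tolist())
np.savez('rack.npz',c=ac,R=R)
f=lambda x,y,z:(R.T@(crop(im,x,y,z)[:2]-ac)).round(4)
for n,p in dict(pivot=(483,176,.045),bend=(597,158,.043),lastface=(632,262,.038),lastface2=(590,388,.038),first=(295,133,.038),first2=(250,263,.038),stop=(122,68,.042),stop2=(68,198,.042),knob=(487,482,.016),wh1=(380,445,.024),wh2=(138,315,.024),rub=(394,38,.013)).items(): print(n,f(*p))
w=lambda x,y:(ac+R@np.array([x,y])).round(4)
print('pivot w',w(-.034,-.049),'stop',w(.17,0),'open',w(-.19,0),'home last back',w(-.022,0))
E
```

```text
c [0.54100666 0.04802853] th 1.236254874138919 70.83218669063685
resid [[-0.0015, -0.0021], [0.0002, -0.0021], [0.0, 0.0033], [0.0012, 0.0009]]
pivot [-0.0338 -0.0478]
bend [-0.0871 -0.0783]
lastface [-0.1234 -0.0336]
lastface2 [-0.1245  0.0359]
first [ 0.0671 -0.0349]
first2 [0.0647 0.0375]
stop [ 0.1646 -0.0345]
stop2 [0.1655 0.0393]
knob [-0.0931  0.101 ]
wh1 [-0.0327  0.1023]
wh2 [0.1111 0.0836]
rub [ 0.0367 -0.1056]
pivot w [ 5.761e-01 -2.000e-04] stop [0.5968 0.2086] open [ 0.4786 -0.1314] home last back [0.5338 0.0272]
```

Call:
arm_command:
  increments:
    - [-0.0305, -0.0263, 0.0, 0, 0, 0, 0]
    - [-0.0305, -0.0263, 0.0, 0, 0, 0, 0]
    - [-0.0305, -0.0263, 0.0, 0, 0, 0, 0]
    - [-0.0305, -0.0263, 0.0, 0, 0, 0, 0]
    - [-0.0305, -0.0263, 0.0, 0, 0, 0, 0]
    - [-0.0305, -0.0263, 0.0, 0, 0, 0, 0]
    - [-0.0305, -0.0263, 0.0, 0, 0, 0, 0]
    - [-0.0305, -0.0263, 0.0, 0, 0, 0, 0]
  squeeze: 40

```text
time_s: 0.9
ee_pos: [0.3529, 0.183, 0.2312]
tcp_rot: [-0.0, 0.213, 0.977, -0.0]
force: [0.0, 0.5, 0.2]
grip_width: -0.0003
```

Call:
arm_command:
  increments:
    - [-0.0305, -0.0263, 0.01, 0, 0, 0, 0]
    - [-0.0305, -0.0263, 0.01, 0, 0, 0, 0]
    - [-0.0305, -0.0263, 0.01, 0, 0, 0, 0]
    - [-0.0305, -0.0263, 0.01, 0, 0, 0, 0]
    - [-0.0305, -0.0263, 0.01, 0, 0, 0, 0]
    - [-0.0305, -0.0263, 0.01, 0, 0, 0, 0]
    - [-0.0305, -0.0263, 0.01, 0, 0, 0, 0]
    - [-0.0305, -0.0263, 0.01, 0, 0, 0, 0]

```text
time_s: 1.7
ee_pos: [0.4874, -0.1099, 0.1507]
tcp_rot: [-0.0, 0.213, 0.977, -0.0]
force: [1.4, 0.4, -0.1]
grip_width: 0.0001
```

Call:
arm_command:
  increments:
    - [0, 0, 0, 0, 0, 0.1477, 0]
    - [0, 0, 0, 0, 0, 0.1477, 0]
    - [0, 0, 0, 0, 0, 0.1477, 0]
    - [0, 0, 0, 0, 0, 0.1477, 0]
    - [0, 0, 0, 0, 0, 0.1477, 0]

```text
time_s: 2.2
ee_pos: [0.4868, -0.1082, 0.1509]
tcp_rot: [-0.0, 0.554, 0.833, -0.0]
force: [1.1, -0.5, 0.7]
grip_width: -0.0002
```

Call:
arm_command:
  increments:
    - [0, 0, 0, 0, 0, 0.1477, 0]
    - [0, 0, 0, 0, 0, 0.1477, 0]
    - [0, 0, 0, 0, 0, 0.1477, 0]
    - [0, 0, 0, 0, 0, 0.1477, 0]
    - [0, 0, 0, 0, 0, 0.1477, 0]
    - [0, 0, 0, 0, 0, 0, 0]

```text
time_s: 2.8
ee_pos: [0.4869, -0.1081, 0.1511]
tcp_rot: [-0.0, 0.816, 0.578, -0.0]
force: [0.1, -0.6, -0.2]
grip_width: 0.0001
```

```bash
cat >> h.py <<'E'
def rel():
    from scipy.spatial.transform import Rotation as T
    d=np.load('rack.npz'); s=status.get_obs(); M=T.from_quat(np.roll(s['tcp_rot'],-1)).as_matrix()
    xd=np.r_[d['R'][:,0],0]
    print('t',s['time_s'],'rack xy',(d['R'].T@(s['ee_pos'][:2]-d['c'])).round(4),'z',s['ee_pos'][2].round(4),'F',s['force'].round(1),'w',round(s['grip_width'],4),
     'rackx in tool',(M.T@xd).round(3),'up in tool',M[2].round(4))
E
python3 - <<'E'
from h import *
rel()
im=get_image('top');cv2.imwrite('pics/top1.png',cv2.resize(im['frame'][150:320,220:460],None,fx=3,fy=3))
im=get_image('side');cv2.imwrite('pics/side1.png',cv2.resize(im['frame'][100:350,180:420],None,fx=2.4,fy=2.4))
E
```

```text
t 2.8 rack xy [-0.1653 -0.0002] z 0.1511 F [ 0.1 -0.6 -0.2] w 0.0001 rackx in tool [ 1.    -0.003 -0.   ] up in tool [-1.e-04 -6.e-04 -1.e+00]
```

Call:
arm_command:
  increments:
    - [0, 0, 0.03, 0, 0, 0, 0]
    - [0, 0, 0.03, 0, 0, 0, 0]
    - [0, 0, 0.03, 0, 0, 0, 0]
    - [0, 0, 0.025, 0, 0, 0, 0]
    - [0, 0, 0.01, 0, 0, 0, 0]
    - [0, 0, 0.008, 0, 0, 0, 0]
    - [0, 0, 0, 0, 0, 0, 0]

```text
time_s: 3.6
ee_pos: [0.4871, -0.1082, 0.0181]
tcp_rot: [-0.0, 0.815, 0.58, -0.0]
force: [-0.9, -1.0, 1.2]
grip_width: 0.0002
```

```bash
python3 - <<'E'
from h import *
rel()
im=get_image('side');cv2.imwrite('pics/side2.png',cv2.resize(im['frame'][130:330,180:380],None,fx=3,fy=3))
E
```

```text
t 3.6 rack xy [-0.1653 -0.0003] z 0.0181 F [-0.9 -1.   1.2] w 0.0002 rackx in tool [ 1.     0.001 -0.   ] up in tool [-2.e-04 -6.e-04 -1.e+00]
```

View pics/side2.png

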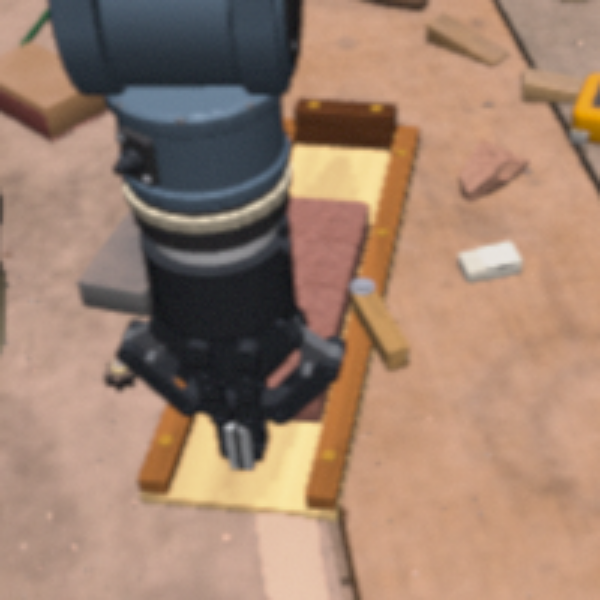

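Call:
arm_command:
  increments:
    - [0.012, 0, 0, 0, 0, 0, 0]
    - [0.008, 0, 0, 0, 0, 0, 0]
    - [0.005, 0, 0, 0, 0, 0, 0]
    - [0.004, 0, 0, 0, 0, 0, 0]
    - [0.004, 0, 0, 0, 0, 0, 0]
    - [0.005, 0, 0, 0, 0, 0, 0]
    - [0.006, 0, 0, 0, 0, 0, 0]
    - [0.006, 0, 0, 0, 0, 0, 0]

```text
time_s: 4.45
ee_pos: [0.5035, -0.062, 0.0188]
tcp_rot: [0.001, 0.815, 0.579, -0.001]
force: [-1.9, -7.6, 4.7]
grip_width: 0.0
```

Call:
arm_command:
  increments:
    - [0.006, 0, 0, 0, 0, 0, 0]
    - [0.006, 0, 0, 0, 0, 0, 0]
    - [0.006, 0, 0, 0, 0, 0, 0]
    - [0.006, 0, 0, 0, 0, 0, 0]
    - [0.006, 0, 0, 0, 0, 0, 0]
    - [0.006, 0, 0, 0, 0, 0, 0]
    - [0.005, 0, 0, 0, 0, 0, 0]
    - [0.004, 0, 0, 0, 0, 0, 0]

```text
time_s: 5.25
ee_pos: [0.5182, -0.0194, 0.0188]
tcp_rot: [0.001, 0.815, 0.579, -0.001]
force: [-2.9, -9.6, 6.1]
grip_width: 0.0003
```

```bash
python3 - <<'E'
from h import *
rel()
im=get_image('side');cv2.imwrite('pics/side3.png',cv2.resize(im['frame'][130:330,180:380],None,fx=3,fy=3))
E
```

```text
t 5.25 rack xy [-0.0712 -0.0006] z 0.0188 F [-2.9 -9.6  6.1] w 0.0003 rackx in tool [ 1.    -0.001 -0.003] up in tool [-3.1e-03  9.0e-04 -1.0e+00]
```

View pics/side3.png

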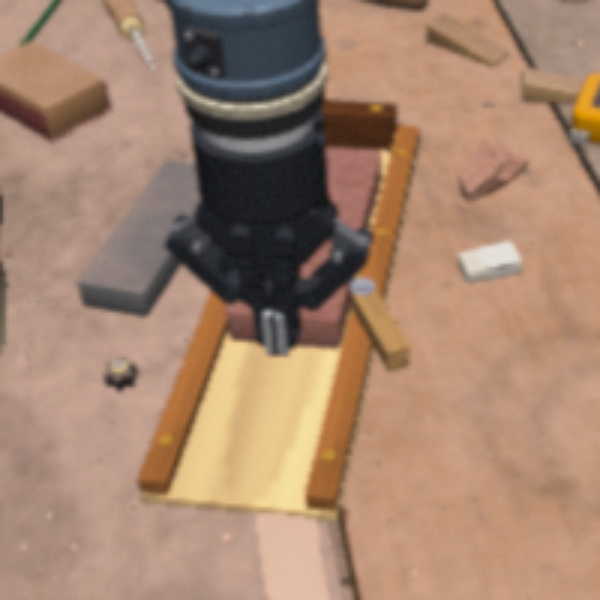

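The row is moving as one, with the last stone's back face at about (285,345) in the crop. I'll keep pushing and slow down near the stop.

Call:
arm_command:
  increments:
    - [0.005, 0, 0, 0, 0, 0, 0]
    - [0.005, 0, 0, 0, 0, 0, 0]
    - [0.005, 0, 0, 0, 0, 0, 0]
    - [0.004, 0, 0, 0, 0, 0, 0]
    - [0.003, 0, 0, 0, 0, 0, 0]
    - [0.002, 0, 0, 0, 0, 0, 0]
    - [0.002, 0, 0, 0, 0, 0, 0]
    - [0.002, 0, 0, 0, 0, 0, 0]

```text
time_s: 6.1
ee_pos: [0.5272, 0.0068, 0.0187]
tcp_rot: [0.001, 0.815, 0.579, -0.001]
force: [-2.7, -8.3, 5.5]
grip_width: -0.0001
```

Call:
arm_command:
  increments:
    - [0.002, 0, 0, 0, 0, 0, 0]
    - [0.002, 0, 0, 0, 0, 0, 0]
    - [0.002, 0, 0, 0, 0, 0, 0]

```text
time_s: 6.4
ee_pos: [0.5292, 0.0124, 0.0188]
tcp_rot: [0.001, 0.815, 0.579, -0.001]
force: [-2.6, -9.1, 6.4]
grip_width: 0.0004
```

Call:
arm_command:
  increments:
    - [0.002, 0, 0, 0, 0, 0, 0]
    - [0, 0, 0, 0, 0, 0, 0]

```text
time_s: 6.6
ee_pos: [0.53, 0.0146, 0.0187]
tcp_rot: [0.001, 0.815, 0.579, -0.001]
force: [-2.3, -7.5, 5.0]
grip_width: -0.0001
```

```bash
python3 -c "
from h import *
rel()"
```

```text
t 6.6 rack xy [-0.0352 -0.0005] z 0.0187 F [-2.3 -7.5  5. ] w -0.0001 rackx in tool [ 1.    -0.001 -0.003] up in tool [-2.7e-03  7.0e-04 -1.0e+00]
```

Call:
arm_command:
  increments:
    - [0.0015, 0, 0, 0, 0, 0, 0]
    - [0.0015, 0, 0, 0, 0, 0, 0]

```text
time_s: 6.8
ee_pos: [0.5306, 0.0167, 0.0187]
tcp_rot: [0.002, 0.815, 0.579, -0.002]
force: [-5.0, -16.5, 9.9]
grip_width: -0.0
```

Call:
arm_command:
  increments:
    - [0.0015, 0, 0, 0, 0, 0, 0]
    - [0.0015, 0, 0, 0, 0, 0, 0]

```text
time_s: 7.0
ee_pos: [0.5306, 0.0168, 0.0188]
tcp_rot: [0.003, 0.816, 0.578, -0.004]
force: [-8.8, -31.1, 14.2]
grip_width: -0.0002
```

Call:
arm_command:
  increments:
    - [0.001, 0, 0, 0, 0, 0, 0]
    - [0.001, 0, 0, 0, 0, 0, 0]

```text
time_s: 7.2
ee_pos: [0.5306, 0.0169, 0.0188]
tcp_rot: [0.005, 0.816, 0.578, -0.005]
force: [-10.3, -37.9, 15.9]
grip_width: -0.0001
```

Contact force rose to about 40 N with no further travel, at TCP rack x = -33 mm as predicted, so the row is home. I'll back off, rise and look.

Call:
arm_command:
  increments:
    - [-0.005, 0, 0, 0, 0, 0, 0]
    - [-0.02, 0, 0, 0, 0, 0, 0]
    - [-0.02, 0, 0, 0, 0, 0, 0]
    - [0, 0, -0.03, 0, 0, 0, 0]
    - [0, 0, -0.04, 0, 0, 0, 0]
    - [0, 0, -0.03, 0, 0, 0, 0]
    - [0, 0.03, 0, 0, 0, 0, 0]
    - [0, 0.03, 0, 0, 0, 0, 0]

```text
time_s: 8.0
ee_pos: [0.5759, -0.039, 0.1203]
tcp_rot: [0.001, 0.815, 0.58, 0.001]
force: [0.6, -0.6, -0.7]
grip_width: -0.0001
```

Call:
arm_command:
  increments:
    - [0, 0.03, 0, 0, 0, 0, 0]
    - [0, 0.015, 0, 0, 0, 0, 0]
    - [0, 0, 0, 0, 0, 0, 0]

```text
time_s: 8.3
ee_pos: [0.6188, -0.0543, 0.1179]
tcp_rot: [0.0, 0.815, 0.579, 0.0]
force: [-0.3, -0.1, 0.1]
grip_width: -0.0001
```

```bash
python3 - <<'E'
from h import *
rel()
im=get_image('side');a=cv2.resize(im['frame'][130:330,200:360],None,fx=2.7,fy=2.7,interpolation=cv2.INTER_CUBIC)
im=get_image('top');b=cv2.resize(im['frame'][175:300,225:365],None,fx=2.8,fy=2.8,interpolation=cv2.INTER_CUBIC)
c=np.zeros((max(a.shape[0],b.shape[0]),a.shape[1]+b.shape[1]-40 if 0 else a.shape[1]+b.shape[1],3),np.uint8)
c[:a.shape[0],:a.shape[1]]=a;c[:b.shape[0],a.shape[1]:]=b
cv2.imwrite('pics/both4.png',c[:,:800] if c.shape[1]<=800 else cv2.resize(c,None,fx=800/c.shape[1],fy=800/c.shape[1]));print(c.shape)
E
```

```text
t 8.3 rack xy [-0.0711 -0.1071] z 0.1179 F [-0.3 -0.1  0.1] w -0.0001 rackx in tool [ 1.    -0.001 -0.   ] up in tool [-0.e+00  6.e-04 -1.e+00]
(540, 824, 3)
```

View pics/both4.png

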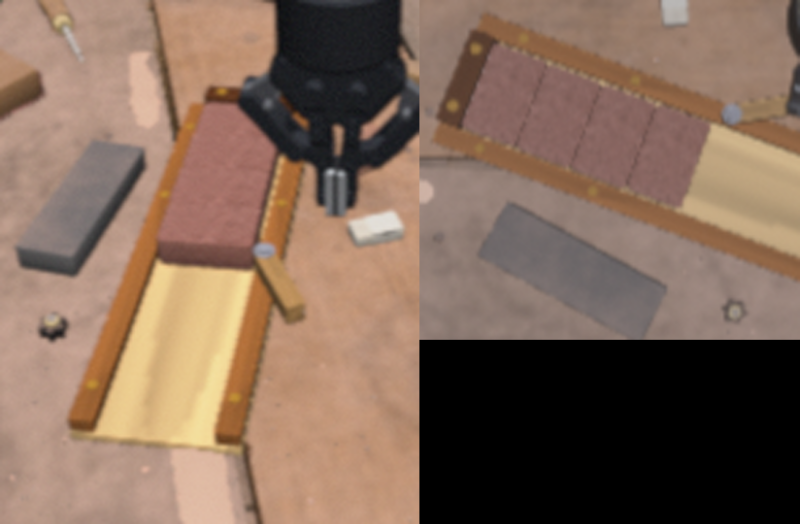

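Both views show the row tight against the stop, with no gaps and its back face just past the pivot. The button is still splayed out, and the finger is above its outer side. Next I'll compute the sweep waypoints.

```bash
python3 - <<'E'
import numpy as np
P=np.array([-34,-49.]);prev=np.array([-71.1,-107.1])
for f in np.r_[-.65,np.arange(-.5,1.6,.15),1.571]:
    d=np.array([-np.cos(f),np.sin(f)]);t=np.array([np.sin(f),np.cos(f)])
    c=P+44*d-8*t-np.array([11*np.tanh(f/.25),14.5])
    print(round(f,2),c.round(1),'tool d(mm)',((c-prev)*[1,-1]).round(1));prev=c
E
```

```text
-0.65 [-53.3 -96.5] tool d(mm) [ 17.8 -10.6]
-0.5 [-58.2 -91.6] tool d(mm) [-4.9 -4.9]
-0.35 [-62.9 -86.1] tool d(mm) [-4.7 -5.5]
-0.2 [-68.2 -80.1] tool d(mm) [-5.4 -6. ]
-0.05 [-75.4 -73.7] tool d(mm) [-7.1 -6.4]
0.1 [-82.8 -67.1] tool d(mm) [-7.4 -6.6]
0.25 [-87.  -60.4] tool d(mm) [-4.2 -6.7]
0.4 [-87.8 -53.7] tool d(mm) [-0.8 -6.6]
0.55 [-86.4 -47.3] tool d(mm) [ 1.4 -6.4]
0.7 [-83.7 -41.3] tool d(mm) [ 2.7 -6. ]
0.85 [-80.  -35.7] tool d(mm) [ 3.7 -5.5]
1.0 [-75.5 -30.8] tool d(mm) [ 4.5 -4.9]
1.15 [-70.3 -26.6] tool d(mm) [ 5.2 -4.2]
1.3 [-64.5 -23.2] tool d(mm) [ 5.8 -3.4]
1.45 [-58.2 -20.8] tool d(mm) [ 6.2 -2.5]
1.6 [-51.7 -19.3] tool d(mm) [ 6.5 -1.5]
1.57 [-53.  -19.5] tool d(mm) [-1.3  0.2]
```

Call:
arm_command:
  increments:
    - [0.003, 0, 0.03, 0, 0, 0, 0]
    - [0, 0, 0.03, 0, 0, 0, 0]
    - [0, 0, 0.02, 0, 0, 0, 0]
    - [0, 0, 0.011, 0, 0, 0, 0]
    - [0, 0, 0, 0, 0, 0, 0]

```text
time_s: 8.9
ee_pos: [0.6166, -0.0507, 0.0263]
tcp_rot: [-0.001, 0.815, 0.579, -0.001]
force: [-0.1, -0.4, -0.8]
grip_width: -0.0003
```

Call:
arm_command:
  increments:
    - [0, -0.005, 0, 0, 0, 0, 0]
    - [0, -0.006, 0, 0, 0, 0, 0]
    - [0, -0.007, 0, 0, 0, 0, 0]
    - [0, -0.007, 0, 0, 0, 0, 0]
    - [-0.007, -0.006, 0, 0, 0, 0, 0]
    - [-0.007, -0.007, 0, 0, 0, 0, 0]
    - [-0.004, -0.007, 0, 0, 0, 0, 0]
    - [0, 0, 0, 0, 0, 0, 0]

```text
time_s: 9.7
ee_pos: [0.5681, -0.0538, 0.0273]
tcp_rot: [-0.0, 0.815, 0.579, -0.001]
force: [0.0, -0.0, 0.2]
grip_width: 0.0001
```

```bash
python3 - <<'E'
from h import *
rel()
im=get_image('side');cv2.imwrite('pics/side5.png',cv2.resize(im['frame'][180:310,220:380],None,fx=3.5,fy=3.5))
E
```

```text
t 9.7 rack xy [-0.0873 -0.059 ] z 0.0273 F [ 0.  -0.   0.2] w 0.0001 rackx in tool [ 1.    -0.001 -0.001] up in tool [-6.0e-04 -1.4e-03 -1.0e+00]
```

View pics/side5.png

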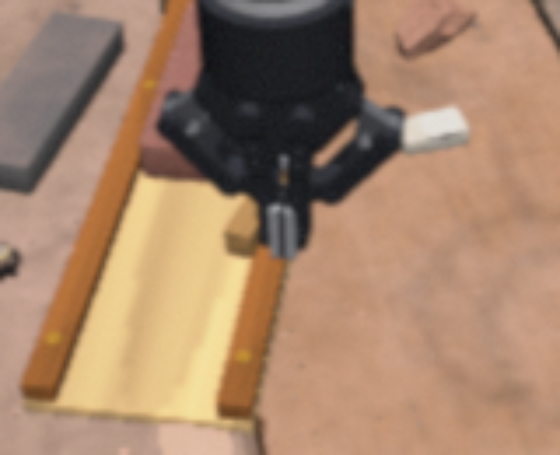

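The bar's end at (242,230) is now over the channel, pushed round by the fingers. I'll carry on along the arc.

Call:
arm_command:
  increments:
    - [0, -0.006, 0, 0, 0, 0, 0]
    - [0.001, -0.006, 0, 0, 0, 0, 0]
    - [0.003, -0.006, 0, 0, 0, 0, 0]
    - [0.004, -0.0055, 0, 0, 0, 0, 0]
    - [0.0045, -0.005, 0, 0, 0, 0, 0]
    - [0.005, -0.004, 0, 0, 0, 0, 0]
    - [0.006, -0.003, 0, 0, 0, 0, 0]
    - [0.004, -0.002, 0, 0, 0, 0, 0]

```text
time_s: 10.55
ee_pos: [0.5427, -0.0143, 0.0271]
tcp_rot: [-0.0, 0.815, 0.579, -0.0]
force: [-3.2, -1.3, 0.1]
grip_width: -0.0004
```

Call:
arm_command:
  increments:
    - [0.003, -0.001, 0, 0, 0, 0, 0]
    - [0.002, 0, 0, 0, 0, 0, 0]
    - [0.001, 0, 0, 0, 0, 0, 0]

```text
time_s: 10.85
ee_pos: [0.5441, -0.0091, 0.0272]
tcp_rot: [0.0, 0.815, 0.579, -0.001]
force: [-4.0, -5.8, 2.4]
grip_width: -0.0002
```

```bash
python3 -c "
from h import *
rel()"
```

```text
t 10.85 rack xy [-0.0529 -0.0217] z 0.0272 F [-4.  -5.8  2.4] w -0.0002 rackx in tool [ 1.    -0.    -0.001] up in tool [-9.e-04 -5.e-04 -1.e+00]
```

Call:
arm_command:
  increments:
    - [0.001, 0, 0, 0, 0, 0, 0]
    - [0.001, 0, 0, 0, 0, 0, 0]
    - [0, 0, 0, 0, 0, 0, 0]

```text
time_s: 11.15
ee_pos: [0.5441, -0.0089, 0.0272]
tcp_rot: [0.001, 0.815, 0.579, -0.002]
force: [-5.7, -10.6, 3.7]
grip_width: 0.0004
```

```bash
python3 -c "
from h import *
rel()"
```

```text
t 11.15 rack xy [-0.0527 -0.0216] z 0.0272 F [ -5.7 -10.6   3.7] w 0.0004 rackx in tool [ 1.    -0.002 -0.004] up in tool [-4.e-03 -6.e-04 -1.e+00]
```

The bar is on its limit: force rises with no motion, at x = -53 mm as predicted for square. I'll retreat backwards, rise and check.

Call:
arm_command:
  increments:
    - [-0.006, 0, 0, 0, 0, 0, 0]
    - [-0.02, 0, 0, 0, 0, 0, 0]
    - [-0.02, 0, -0.01, 0, 0, 0, 0]
    - [-0.01, 0, -0.04, 0, 0, 0, 0]
    - [-0.03, 0, -0.04, 0, 0, 0, 0]
    - [-0.04, 0, -0.04, 0, 0, 0, 0]
    - [-0.04, 0, -0.02, 0, 0, 0, 0]
    - [-0.04, 0, 0, 0, 0, 0, 0]

```text
time_s: 11.95
ee_pos: [0.4809, -0.1992, 0.1764]
tcp_rot: [0.003, 0.815, 0.58, 0.002]
force: [1.6, 0.0, 0.1]
grip_width: -0.0
```

```bash
python3 - <<'E'
from h import *
import pickle
rel()
im=get_image('top');pickle.dump(im,open('top6.pkl','wb'));cv2.imwrite('pics/top6.png',cv2.resize(im['frame'][175:300,225:415],None,fx=4.2,fy=4.2,interpolation=cv2.INTER_CUBIC))
E
```

```text
t 11.95 rack xy [-0.2533 -0.0244] z 0.1764 F [1.6 0.  0.1] w -0.0 rackx in tool [1.    0.    0.001] up in tool [ 5.0e-04  7.6e-03 -1.0e+00]
```

View pics/top6.png

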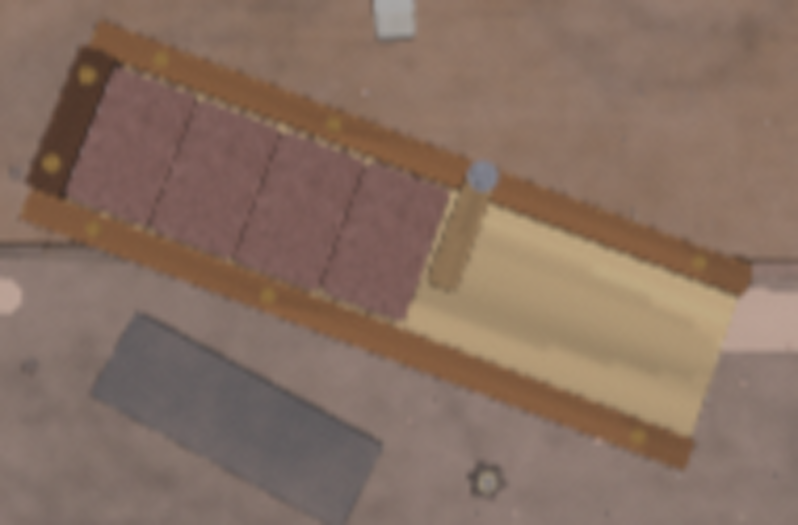

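The row is tight against the stop. The button, running from (483,176) to (444,290), is parallel to the last stone's back face to within 0.01 rad. The whetstone, knob and eraser have not moved.

```bash
python3 -c "
from h import *
print(workorder.hand_in())"
```

```text
the job is handed in; nothing more can be done
None
```

The job is handed in at about 12 s of the 42 s allowed. The hand-in reports no verdict.

- **Row:** I pushed all four stones together with the shut fingertips, about 100 mm along the channel. At the stop the force rose to about 40 N with no further travel, and the fingertips were where "fully home" predicts. The row was then held there for 0.4 s with the button still open.
- **Turn-button:** I swung it from about -0.5 rad until it stopped moving under rising force.
- **Last top view:** The stones are flush with the stop with no gaps between them. The bar is square across the channel, parallel to the last stone's back face to within about 0.01 rad. The whetstone, knob and eraser are where they started. The arm is clear of everything.
- **Not rechecked:** The sandstone offcut was outside that last crop. It looked in place in the views taken during the button swing, and the arm never went near it.
- **Disagreement:** The stop face measured about 5 mm short of its stated position in the first image (165 against 170 mm). I relied on contact force and fingertip position instead.

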